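# Pack the medicine transport case

## Task

Lift the lid of the grey transport case right back until it rests on its stop, take the used blue cold pack out and lay it flat in the white tray, and put every medicine carton into the case, lying down in one layer. Set the red vent rod on the side of the case to its middle click, and leave the lid standing open for checking; do not disturb the calculator or the stamp.

Things in the scene. Friction and masses are not known exactly. Their poses are not given: they have to be found in the camera images.
- case: grey case, fixed on the wooden packing top (z = 0.082, where all things lie): open box 180 (x) x 260 (y) x 60 mm high, walls and floor 6 mm, inside 168 x 248 mm. Origin: centre of its underside; x points away from the robot (turned up to 0.15 rad), y left. Lid hinged along the far (+x) top edge; on the right (-y) side a vent unit 100 (x) x 76 (y) x 58 mm high, the rod coming out of its front.
- lid (a joint): angle of the blue lid (10 mm thick, 0.25 kg, covers the case): 0 shut, 1.57 upright, 1.8 leaning back on its stop. It turns freely: it falls shut by itself before about 1.57 and falls back on to its stop beyond that.
- lid_grip (a point): middle of the black grip tab sticking out level from the middle of the lid's front edge: 28 mm wide (along y), 10 mm thick, free end 44 mm out from the edge; this point is 28 mm out from the edge, 208 mm from the hinge line, with the lid shut 66 mm above the packing top. x runs from tab to hinge, y along the hinge, z out of the lid's upper face; they turn with the lid.
- lid_hinge (a point): middle of the lid's hinge line, at the far top edge of the case, 60 mm above the packing top; the line runs along the case's y axis.
- vent_rod (a joint): how far the vent rod is pulled out, m. Three click positions: 0 (fully in, vent shut), 0.025 (middle, half open), 0.05 (fully out). It starts fully out. A sprung roller draws it into the nearest click; leaving a click takes about 7 N, and the change-over points lie about 12 mm either side of the middle.
- rod_knob (a point): centre of the red knob on the vent rod, right of the case: a cylinder 28 mm across, 22 mm long, lying along the case's x axis, 36 mm above the packing top, 58 mm out from the case's right wall; it is 21 mm + the joint value in front of the vent unit. Moving it toward the case's +x pushes it in. The rod is 10 mm across.
- tray: white enamel tray with a blue rim, 263 (its x, away from the robot) x 193 x 29 mm, fixed on the packing top on the left, turned up to 0.08 rad. Origin: centre of its underside. The flat floor is 3 mm thick and 200 x 136 mm.
- pack_mid (a point): centre of the used cold pack, a loose blue slab 50 (its x) x 120 (its y) x 28 mm, 0.18 kg, that lies flat on the floor of the case at the start. Its z axis points up.
- carton_0_mid (a point): centre of a loose white medicine carton with a green band: 70 (its x) x 40 (its y) x 36 mm (its z), about 0.08 kg. May be absent.
- carton_1_mid (a point): centre of a loose white medicine carton with an orange band: 70 (its x) x 40 (its y) x 36 mm (its z), about 0.08 kg. May be absent.
- carton_2_mid (a point): centre of a loose white medicine carton with a blue band: 70 (its x) x 40 (its y) x 36 mm (its z), about 0.08 kg. May be absent.
- carton_3_mid (a point): centre of a loose white medicine carton with a red band: 70 (its x) x 40 (its y) x 36 mm (its z), about 0.08 kg. May be absent.
- carton_4_mid (a point): centre of a loose white medicine carton with a yellow band: 70 (its x) x 40 (its y) x 36 mm (its z), about 0.08 kg. May be absent.
- calculator: dark desk calculator, 122 x 74 x 17 mm, loose, beyond the cartons on the right; leave it alone. Origin: centre of its underside.
- rubber_stamp: wooden hand stamp, 34 x 48 x 81 mm, loose, behind the case on the right; leave it alone. Origin: centre of its underside.

How it is judged:
On the way, in this order (a step that is already met when the one before it is completed fails the run):
1. the lid leans back on its stop (value of joint lid above 1.72 rad), for 0.3 s.
2. the cold pack lies flat in the white tray, let go (x of pack_mid in the frame of tray between -0.09 and 0.09 m and y of pack_mid in the frame of tray between -0.07 and 0.07 m and z of pack_mid in the frame of tray between 0 and 0.03 m and angle between pack_mid's own z axis and vertical below 0.2 rad and contact force between cold_pack and the fingers below 0.5 N), for 0.3 s.
At the end, for the whole second after the job is handed in: Lid on its stop (over 1.72 rad); rod at middle click (within 5 mm); pack flat (0.2 rad) on the tray floor, centre within 90 mm (x) and 70 mm (y) of the tray's; every carton at rest lying in the case, centre within the inner walls and under 35 mm above the case's underside (all of step 2 and value of joint lid above 1.72 rad and value of joint vent_rod between 0.02 and 0.03 m and x of carton_0_mid in the frame of case between -0.084 and 0.084 m and y of carton_0_mid in the frame of case between -0.124 and 0.124 m and z of carton_0_mid in the frame of case between 0 and 0.035 m and linear speed of each of carton_0, carton_1, carton_2, carton_3, carton_4 below 0.03 m/s and x of carton_1_mid in the frame of case between -0.084 and 0.084 m and y of carton_1_mid in the frame of case between -0.124 and 0.124 m and z of carton_1_mid in the frame of case between 0 and 0.035 m and x of carton_2_mid in the frame of case between -0.084 and 0.084 m and y of carton_2_mid in the frame of case between -0.124 and 0.124 m and z of carton_2_mid in the frame of case between 0 and 0.035 m and x of carton_3_mid in the frame of case between -0.084 and 0.084 m and y of carton_3_mid in the frame of case between -0.124 and 0.124 m and z of carton_3_mid in the frame of case between 0 and 0.035 m and x of carton_4_mid in the frame of case between -0.084 and 0.084 m and y of carton_4_mid in the frame of case between -0.124 and 0.124 m and z of carton_4_mid in the frame of case between 0 and 0.035 m); the robot touches nothing.
It fails at once if the calculator is pushed more than 3 cm (distance of calculator from where it was at the start of the episode above 0.03 m).
It fails at once if the stamp is pushed more than 3 cm (distance of rubber_stamp from where it was at the start of the episode above 0.03 m).
Of carton_0, carton_1, carton_2, carton_3, carton_4 only 3 to 5 are there at a start; the rules pass over those that are not, and their reading is None.
At some moment in a run one of carton_0, carton_1, carton_2, carton_3, carton_4 may be knocked a few centimetres aside while the robot is not near it.
Once in a run the grip may slacken for a moment while it holds something.
It also fails if it takes over 210 s, if anything falls off the work surface, if the arm or the gripper's body presses on something with over 40 N, if the wrist force passes 120 N, or if a joint passes its speed limit or range.

## Robot

A 7-joint arm with a two-finger parallel gripper is mounted at the origin on a cart in front of the work surface, level with it; the furniture and walls round the work are solid. World frame = base frame: x ahead of the robot, y to its left, z up, the work surface at z = 0. Lengths are in m, angles in rad, forces in N, time in s.
With the tool pointing down it reaches from about 0.4 to 0.9 m from the base axis. Payload 5.5 kg.
Tool frame: the origin (TCP) lies midway between the tips of the shut fingers; the grasp point (between the pads) lies 19 mm behind it (manip.grip_depth is the distance from the TCP to the grasp point, in m); z points along the fingers, y is the line along which they close (so a half turn about z gives the same grasp; the last joint's range is limited). The gripper opens to 92 mm and grips with 3 to 60 N. Pads are 19 mm wide; open, the fingers measure 130 mm over their backs; the gripper's body (75 mm by 190 mm) begins 47 mm behind the grasp point.
Start: joints at [1.427, 0.501, -0.427, 1.55, 0.221, 1.138, -0.21], TCP at [0.257, -0.597, 0.187] pointing down, gripper open.
Joint ranges: [-2.88, 2.88], [-0.31, 2.03], [-1.54, 1.56], [0.2, 2.42], [-1.41, 4.55], [0.19, 2.02], [-2.57, 2.57]. Speed limits (rad/s): [2.57, 2.57, 3.14, 3.14, 3.14, 3.14, 3.14].

## Interface

Orientations are given as a unit quaternion [x, y, z, w].
In Python, from bench import manip, effector, viewer gives the robot as it stands. Calls block until the motion is done:
- manip.move_pose(position, orientation): joint-space move of the TCP to a pose.
- manip.servo_line(position, ori=None, vel=0.15): straight line of the TCP; ori=None keeps the orientation; vel is the mean speed in m/s.
- manip.movej(angles): joint-space move.
- effector.open_jaws() and effector.close(f_grip=None): open the fingers fully, or close them until they stop; f_grip is the grip in N (None keeps the last).
- manip.sleep(seconds).
- manip.solve_ik(position, orientation): joint angles nearest the present ones, or None.
- viewer.get_image(name): name is "scene" or "top" or "wrist"; returns the picture (384x512x3 uint8, red, green, blue); there is no depth.
- viewer.get_calibration(name): a dict with "vfov" (degrees; the focal length in pixels is half the picture's height over the tangent of half this angle, whatever the lens; pixels are square), "cx", "cy" (the principal point, pixels), "eye" and "attitude" of the camera in the world. Camera axes: x right, y down, z forward; pixel columns grow to the right and rows downward; lengths in m; the calibration is good to about 2 mm. A picture is of the moment at which its call begins: read the wrist's pose just before it. get_calibration takes no time and is no camera call; for the wrist camera it gives the pose at the moment of the call.
A pose or a line that the arm cannot do raises manip.PlanningError and nothing moves.
- manip.hand_in(): hands the job in; it is judged then, once.
Readings, each from a call of its own:
- manip.current_clock(): time.
- manip.current_q(): joint angles.
- manip.current_joint_velocities(): joint speeds.
- manip.current_tau(): joint torques, N m.
- manip.current_tool_pos(): TCP position.
- manip.current_tcp_rot(): TCP orientation.
- manip.current_force(): force on the tool from outside, world axes, zero at the start.
- manip.current_wrist_torque(): the same for the moment, N m.
- manip.current_finger_gap(): finger opening in m.
- manip.current_gripper_force(): force on a finger pad.
Only numpy, scipy, OpenCV 4.12 (cv2) and the standard library are available. Lean on these libraries where they do the work, as an engineer would, in place of code of your own. Each camera call takes 0.05 s, during which the arm holds its last target. There are 200 camera calls.

## Working session

There is one attempt and no reset: what is moved stays moved. The work goes in short steps, each a Python script; the robot and the scene stay as the last script left them, time stands still between calls to the robot, and variables do not carry over. Pictures are saved under pics/ and viewed, at most 14 in all, crops included, and the job is handed in when it is done.

```bash
ls; mkdir -p pics
python3 - <<'E'
from bench import manip, effector, viewer
import cv2
for n in ["top","scene"]:
    cv2.imwrite(f"pics/{n}0.png",viewer.get_image(n)[:,:,::-1]); print(n,viewer.get_calibration(n))
print(viewer.get_calibration("wrist"), manip.current_tool_pos(),manip.current_tcp_rot(),manip.grip_depth,manip.current_clock())
E
```

```text
pics
top {'vfov': 47.681402468751884, 'cx': 258.3605504739481, 'cy': 189.1106805570211, 'eye': array([ 0.45993007, -0.00643045,  1.43224057]), 'attitude': array([-0.70249646,  0.70879379, -0.0444313 ,  0.0462163 ])}
scene {'vfov': 45.412205408567246, 'cx': 258.0635855809267, 'cy': 193.2874016961109, 'eye': array([0.0376225 , 0.66692426, 1.15386936]), 'attitude': array([-0.33564164,  0.87590515, -0.32594189,  0.11788441])}
{'vfov': 58.91473933214288, 'cx': 254.36948038998648, 'cy': 189.39690411915223, 'eye': array([ 0.32367913, -0.5663464 ,  0.38334486]), 'attitude': array([ 0.82731068, -0.54520623, -0.07505772,  0.11257679])} [ 0.25685937 -0.59634776  0.18609021] [ 9.79384398e-01  2.02003638e-01 -1.54111014e-04 -8.41493393e-04] 0.0188 0.1
```

View pics/top0.png

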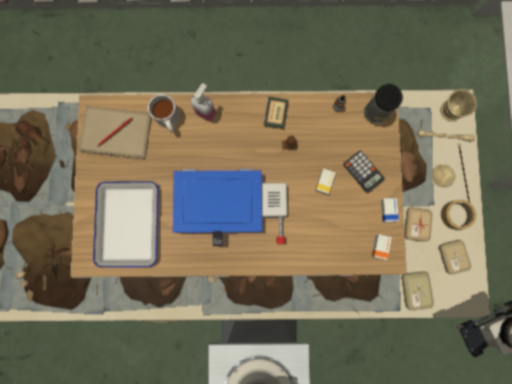

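View pics/scene0.png

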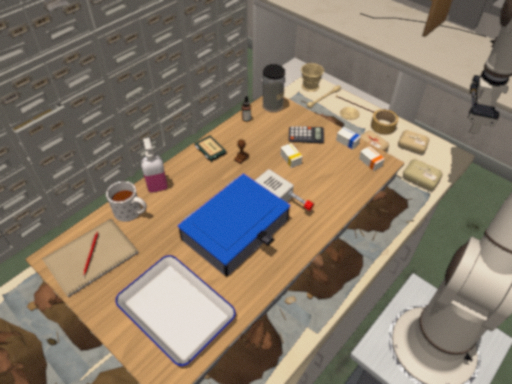

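```bash
cat > h.py <<'E'
from bench import manip, effector, viewer
import numpy as np, cv2
from scipy.spatial.transform import Rotation as R
ZT=0.082
def calib(n):
    c=viewer.get_calibration(n); f=192/np.tan(np.radians(c['vfov'])/2)
    return c,f,R.from_quat(c['attitude']).as_matrix()
def unproj(px,z,C):
    c,f,M=C; px=np.atleast_2d(px).astype(float)
    d=np.c_[(px[:,0]-c['cx'])/f,(px[:,1]-c['cy'])/f,np.ones(len(px))]@M.T
    return c['eye']+d*((z-c['eye'][2])/d[:,2])[:,None]
def proj(P,C):
    c,f,M=C; q=(np.atleast_2d(P)-c['eye'])@M
    return np.c_[c['cx']+f*q[:,0]/q[:,2],c['cy']+f*q[:,1]/q[:,2]]
def snap(n,name=None):
    C=calib(n); im=viewer.get_image(n)
    if name: cv2.imwrite(f"pics/{name}.png",im[:,:,::-1])
    return im,C
def rect(mask,z,C):
    """world-plane min-area rectangle of the largest blob: centre, (long,short), yaw of long side"""
    k,_=cv2.findContours(mask.astype(np.uint8),cv2.RETR_EXTERNAL,cv2.CHAIN_APPROX_NONE)
    k=max(k,key=cv2.contourArea)[:,0,:]
    P=unproj(k,z,C)[:,:2]
    (c,s,a)=cv2.minAreaRect((P*1000).astype(np.float32))
    a=np.radians(a)
    if s[0]<s[1]: s=s[::-1]; a+=np.pi/2
    a=(a+np.pi/2)%np.pi-np.pi/2
    return np.array(c)/1000,np.array(s)/1000,a,len(k)
def down(yaw):
    """tool pointing down, finger closing line (tool y) along world angle yaw"""
    y=np.array([np.cos(yaw),np.sin(yaw),0]); z=np.array([0,0,-1.]); 
    return R.from_matrix(np.c_[np.cross(y,z),y,z]).as_quat()
E
cat > m1.py <<'E'
from h import *
im,C=snap("top"); hsv=cv2.cvtColor(im,cv2.COLOR_RGB2HSV); H,S,V=[hsv[:,:,i].astype(int) for i in range(3)]
def box(x0,y0,x1,y1):
    m=np.zeros(H.shape,bool); m[y0:y1,x0:x1]=1; return m
print("lid",rect((H>100)&(H<130)&(S>150)&(V>90)&box(165,160,275,245),0.152,C))
tab=(V<70)&box(205,233,235,250)
print("tab",rect(tab,.153,C))
print("knob",rect(((H<8)|(H>172))&(S>150)&box(270,232,295,250),.082+.05,C))
wh=(S<60)&(V>150)
print("vent",rect(wh&box(262,178,292,222),.14,C))
print("tray floor",rect(wh&box(85,170,168,275),.085,C))
for n,b in dict(yel=(312,165,340,198),blu=(378,194,402,226),ora=(370,230,396,264)).items():
    m=(((S<70)&(V>150))|((S>130)&(V>150)&((H>22)&(H<35)) if n=="yel" else (S<70)&(V>150)|((H>100)&(H<130)&(S>120)) if n=="blu" else (S<70)&(V>150)|((H<14)&(S>190)&(V>180))))&box(*b)
    print(n,rect(m,.118,C))
cv2.imwrite("pics/crop.png",cv2.resize(im[160:275,160:410,::-1],None,fx=3.2,fy=3.2,interpolation=cv2.INTER_CUBIC))
E
python3 m1.py
```

```text
lid (array([0.58995972, 0.11849139]), array([0.25389801, 0.17555527]), np.float64(1.5615880478517843), 284)
tab (array([0.4875947 , 0.11698466]), array([0.02654695, 0.01747443]), np.float64(1.5619852583283693), 26)
knob (array([ 0.47456604, -0.06982314]), array([0.0238275 , 0.01771264]), np.float64(1.562015085732578), 24)
vent (array([ 0.59660529, -0.05183641]), array([0.09619115, 0.06875353]), np.float64(-0.009172725742559784), 105)
tray floor (array([0.52936011, 0.39880713]), array([0.24104816, 0.15858456]), np.float64(-0.0019309249483621116), 287)
yel (array([ 0.65754773, -0.21014709]), array([0.06386809, 0.04340456]), np.float64(-0.3374926844077635), 81)
blu (array([ 0.56368256, -0.40406946]), array([0.0704921 , 0.04333075]), np.float64(0.009837144903237283), 98)
ora (array([ 0.46442563, -0.37722876]), array([0.04655085, 0.04121072]), np.float64(-0.2270316866101103), 51)
```

View pics/crop.png

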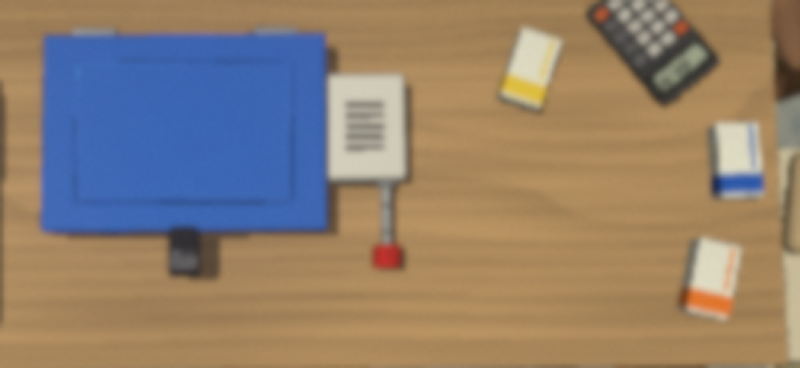

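```bash
cat >> h.py <<'E'
CY=-0.009; CC=np.array([0.590,0.1175,ZT])   # case yaw, origin
RC=R.from_euler('z',CY)
def cw(p): return CC+RC.apply(p)            # case -> world
def tilt(th): return (R.from_rotvec(th*RC.apply([0,1,0]))*R.from_quat(down(-np.pi/2+CY)))
def grip_pose(g,rot): # TCP position putting grasp point on g
    return np.asarray(g)+rot.apply([0,0,manip.grip_depth])
def lidpt(a,r=0.208,h=0.006): # along lid
    return cw(np.array([0.09,0,0.06])+R.from_rotvec([0,a,0]).apply([-r,0,h]))
E
cat > s1.py <<'E'
from h import *
p=manip.current_tool_pos(); manip.servo_line([p[0],p[1],0.3],vel=.3)
A=np.linspace(0,1.77,9); T=np.interp(A,[0,1.77],[-.5,.05])
r=tilt(T[0]); g=grip_pose(lidpt(0),r)
manip.move_pose(g+[-.04,0,.1],r.as_quat())
print(manip.current_clock())
im,C=snap("wrist","w1")
E
python3 s1.py
```

```text
3.275
```

View pics/w1.png

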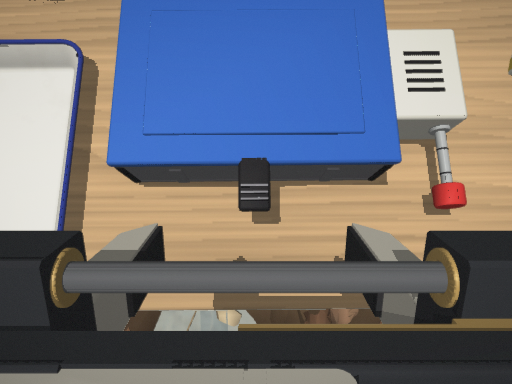

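```bash
cat > s2.py <<'E'
from h import *
C=calib("wrist")
print(unproj([[107,163],[400,160],[239,210],[270,210]],.152,C), unproj([[449,196]],.118+.01,C))
print(cw([-.09,.13,.07]),cw([-.09,-.13,.07]),cw([-.09-.044,0,.07]), cw([0.05-.05-.071,-.188,.036]))
print(proj([lidpt(0)],C))
E
python3 s2.py
```

```text
[[ 0.50266563  0.24934294  0.152     ]
 [ 0.50246453 -0.00987153  0.152     ]
 [ 0.45927159  0.13275202  0.152     ]
 [ 0.45896675  0.10622745  0.152     ]] [[ 0.47436482 -0.06276166  0.128     ]]
[0.50117363 0.24830472 0.152     ] [ 0.49883366 -0.01168475  0.152     ] [0.45600543 0.11870598 0.152     ] [ 0.5173109  -0.06985339  0.118     ]
[[255.38723169 196.22120235]]
```

```bash
sed -i 's/^CY=.*/CY=-0.005; CC=np.array([0.592,0.1185,ZT])/' h.py
cat > s3.py <<'E'
from h import *
A=np.linspace(0,1.77,9); T=np.interp(A,[0,1.77],[-.5,.05])
r=tilt(T[0]); manip.servo_line(grip_pose(lidpt(0),r),r.as_quat(),vel=.12)
effector.close(f_grip=15); print("gap",manip.current_finger_gap(),manip.current_force())
for a,t in zip(A[1:],T[1:]):
    r=tilt(t); manip.servo_line(grip_pose(lidpt(a),r),r.as_quat(),vel=.15)
    print(round(a,2),manip.current_finger_gap().round(4),manip.current_gripper_force(),manip.current_force().round(1))
    if manip.current_finger_gap()<.02: break
print(manip.current_clock())
snap("scene","sc1")
E
python3 s3.py
```

```text
Traceback (most recent call last):
  File "s3.py", line 3, in <module>
    r=tilt(T[0]); manip.servo_line(grip_pose(lidpt(0),r),r.as_quat(),vel=.12)
                  ~~~~~~~~~~~~~~~~^^^^^^^^^^^^^^^^^^^^^^^^^^^^^^^^^^^^^^^^^^^
bench.PlanningError: the arm cannot follow that straight line within its joint ranges
```

```bash
cat > s4.py <<'E'
from h import *
print(manip.current_q().round(2))
for t in [-.8,-.5,-.3,-.15,0,.15,.3]:
    print(t,[(lambda q: None if q is None else q.round(2).tolist()[3:6:2])(manip.solve_ik(grip_pose(lidpt(a),tilt(t)),tilt(t).as_quat())) for a in [0,.6,1.2,1.5,1.77]])
E
python3 s4.py
```

```text
[-0.03 -0.25 -0.44  2.37  0.22  0.57 -2.22]
-0.8 [None, None, [2.19, 0.35], [2.07, 0.39], [1.98, 0.35]]
-0.5 [None, [2.21, 0.57], [1.93, 0.73], [1.79, 0.76], [1.67, 0.78]]
-0.3 [[2.25, 0.53], [2.05, 0.81], [1.75, 0.98], [1.59, 1.03], [1.46, 1.05]]
-0.15 [[2.13, 0.7], [1.92, 0.98], [1.61, 1.17], [1.44, 1.23], [1.29, 1.26]]
0 [[2.01, 0.88], [1.8, 1.15], [1.46, 1.35], [1.27, 1.42], [1.1, 1.48]]
0.15 [[1.88, 1.05], [1.67, 1.31], [1.31, 1.54], [1.1, 1.63], [0.9, 1.7]]
0.3 [[1.76, 1.21], [1.55, 1.48], [1.16, 1.72], [0.91, 1.83], [0.65, 1.94]]
```

```bash
sed -i 's/down(-np.pi\/2+CY)/down(np.pi\/2+CY)/' h.py
sed -i 's/\[-.5,.05\]/[-.15,.15]/; s/^r=tilt(T\[0\]); /r=tilt(T[0]); g=grip_pose(lidpt(0),r); manip.move_pose(g+[0,0,.1],r.as_quat()); print(manip.current_q().round(2)); /' s3.py
python3 s3.py
```

```text
[ 0.85  0.18 -1.29  2.    0.28  0.97  1.  ]
gap 0.00040952309954840995 [-0.13118243  0.86817168  0.23279877]Traceback (most recent call last):
  File "s3.py", line 7, in <module>
    print(round(a,2),manip.current_finger_gap().round(4),manip.current_gripper_force(),manip.current_force().round(1))
                     ^^^^^^^^^^^^^^^^^^^^^^^^^^^^^^^^
AttributeError: 'float' object has no attribute 'round'
```

Run:
```python
from h import *
print(manip.current_tool_pos(),lidpt(.22),manip.current_force(),manip.current_finger_gap())
a,_=snap("wrist"); b,_=snap("scene")
cv2.imwrite("pics/a1.png",np.hstack([a[80:,100:400],cv2.resize(b[150:320,150:400],None,fx=1.78,fy=1.788)])[:,:,::-1])
```

```text
[0.48251928 0.11872776 0.17454121] [0.4803241  0.11905838 0.19324715] [-0.1273796   0.38478435 -0.3607074 ] 0.000526168597884542
```

View pics/a1.png

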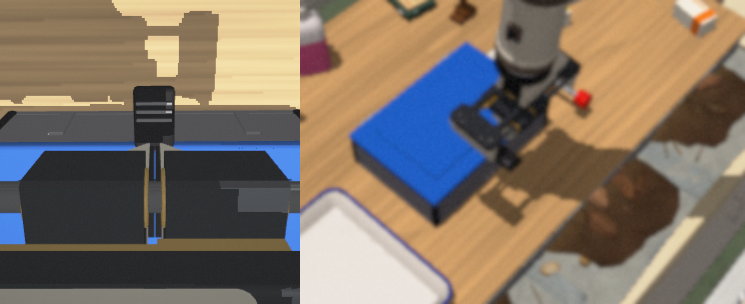

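Run:
```python
from h import *
C=calib("wrist")
print(unproj([[254,166],[254,226],[105,222],[400,222]],.152,C))
print(proj([lidpt(0),manip.current_tool_pos(),grip_pose([0,0,0],R.from_quat(manip.current_tcp_rot()))*-1+manip.current_tool_pos()],C))
print(R.from_quat(manip.current_tcp_rot()).as_matrix().round(3), C[0])
```

```text
[[0.45619276 0.11997342 0.152     ]
 [0.49994872 0.11966656 0.152     ]
 [0.49619962 0.01657134 0.152     ]
 [0.49744753 0.22063627 0.152     ]]
[[252.89208352 189.23162373]
 [251.8523703  215.86099115]
 [251.60297761 227.35311404]]
[[-0.994  0.005  0.111]
 [ 0.005  1.    -0.001]
 [-0.111 -0.001 -0.994]] {'vfov': 58.91473933214288, 'cx': 254.36948038998648, 'cy': 189.39690411915223, 'eye': array([0.38801474, 0.12086149, 0.36168226]), 'attitude': array([0.69639958, 0.69194094, 0.13384495, 0.13539165])}
```

Run:
```python
from h import *
effector.open_jaws()
r=tilt(-.15); g=grip_pose(lidpt(0),r)+[-.002,0,0]; print(g)
manip.servo_line(g,r.as_quat(),vel=.12)
print(manip.current_tool_pos(),manip.current_force())
b,_=snap("scene")
a,_=snap("wrist")
effector.close(f_grip=15); print(manip.current_finger_gap(),manip.current_gripper_force(),manip.current_tool_pos())
c,_=snap("wrist")
cv2.imwrite("pics/a2.png",np.hstack([a[130:280,130:380],c[130:280,130:380],b[200:350,150:400]])[:,:,::-1])
```

```text
[0.47481088 0.11907595 0.1294111 ]
[0.47509762 0.11941059 0.12977013] [0.50684767 0.06172344 0.10393417]
0.0006560956061486072 0.0 [0.47482275 0.1191076  0.12941871]
```

View pics/a2.png

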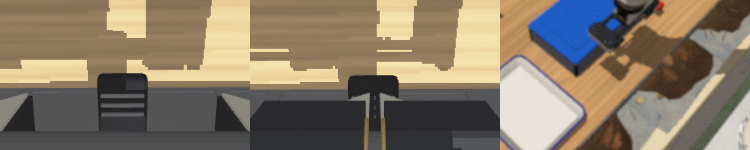

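Run:
```python
from h import *
q=down(np.pi/2+CY)
p=manip.current_tool_pos()
manip.servo_line(p+[0,0,.06],vel=.15)
manip.servo_line([.55,p[1],.19],q,vel=.15)
f0=manip.current_force()
a,C=snap("wrist"); 
print(proj([manip.current_tool_pos()],C))
z=.19
while z>.135:
    z-=.003; manip.servo_line([.55,p[1],z],vel=.03)
    f=manip.current_force()-f0
    if np.linalg.norm(f)>2: print("contact",z,manip.current_tool_pos(),f); break
manip.servo_line([.55,p[1],.19],vel=.1)
s,_=snap("scene")
print(manip.current_clock(),manip.current_finger_gap())
cv2.imwrite("pics/a3.png",np.hstack([a[60:,130:400],cv2.resize(s[120:300,180:360],None,fx=1.8,fy=1.8)])[:,:,::-1])
```

```text
[[251.50550803 215.60652704]]
contact 0.184 [0.54981152 0.11874936 0.18392092] [-1.24404481 -1.56503125  0.12677476]
14.6583 0.0007345354279982151
```

View pics/a3.png

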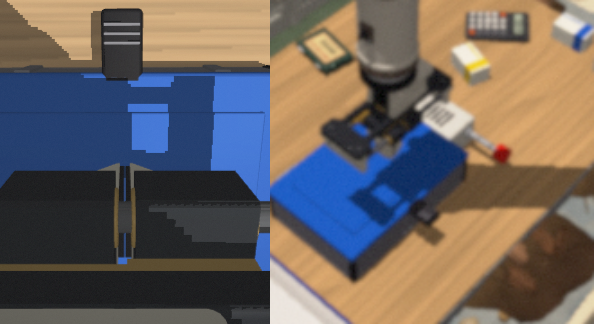

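Run:
```python
from h import *
x,y=.55,.119
manip.servo_line([x,y,.165],vel=.1); manip.sleep(.3)
F=np.mean([manip.current_force() for _ in range(5)],0); print(F)
z=.165
while z>.128:
    z-=.0025; manip.servo_line([x,y,z],vel=.03); manip.sleep(.1)
    f=manip.current_force()-F
    if abs(f[2])>2.5: print("contact",z,manip.current_tool_pos(),f); break
else: print("none",f)
manip.servo_line([x,y,.19],vel=.1)
print(manip.current_clock())
```

```text
[-0.20617646  0.32818057  0.50258252]
none [ 0.53381154 -0.27141929 -0.86129673]
21.3833
```

Run:
```python
from h import *
x,y=.55,.119
manip.servo_line([x,y,.135],vel=.1); manip.sleep(.2)
F=np.mean([manip.current_force() for _ in range(5)],0); print(F,manip.current_tool_pos())
z=.135
while z>.095:
    z-=.0025; manip.servo_line([x,y,z],vel=.03); manip.sleep(.1)
    f=manip.current_force()-F
    if abs(f[2])>2.5: print("contact",z,manip.current_tool_pos(),f); break
else: print("none",f)
a,_=snap("wrist"); b,_=snap("scene")
cv2.imwrite("pics/a4.png",np.hstack([a[60:,130:400],cv2.resize(b[120:300,180:360],None,fx=1.8,fy=1.8)])[:,:,::-1])
print(manip.current_clock(),manip.current_q())
```

```text
[-0.97574997 -0.20132035 -1.03375459] [0.55054936 0.11918292 0.13571564]
contact 0.11249999999999999 [0.55047496 0.11924523 0.11314253] [ 0.37177748 -1.07440183  6.14725751]
25.5333 [ 0.48311961  0.60813944 -0.99727994  1.82785372  0.59202681  1.03659546
  0.81565637]
```

View pics/a4.png

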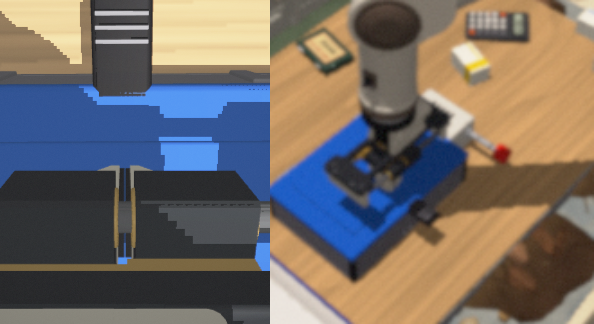

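Run:
```python
from h import *
C=calib("wrist")
print(unproj([[240,226],[253,224],[267,226],[230,154],[282,154]],.152,C))
print(C[0]['eye']-manip.current_tool_pos())
manip.servo_line([.55,.119,.16],vel=.15); effector.open_jaws()
a,_=snap("wrist","a5")
```

```text
[[0.54166891 0.11371323 0.152     ]
 [0.54064491 0.12020469 0.152     ]
 [0.54175672 0.12717843 0.152     ]
 [0.50540705 0.10966547 0.152     ]
 [0.50556723 0.13410255 0.152     ]]
[-0.07209083  0.0020541   0.19718229]
```

View pics/a5.png

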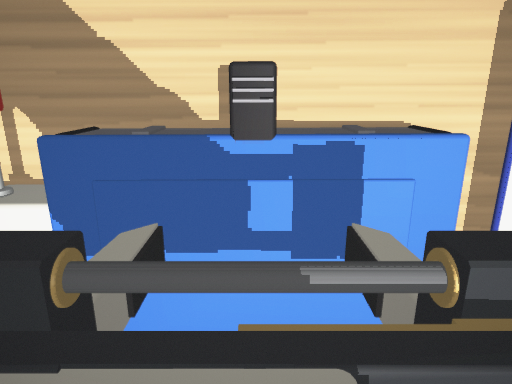

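```bash
sed -i 's/rot.apply(\[0,0,manip.grip_depth\])/rot.apply([0,0,GD])/; s/^ZT=.*/ZT=0.082; GD=0.0188+0.0385  # probed: tips sit 38.5 mm short of the reported TCP/' h.py
sed -i 's/\[0,0,.1\]/[0,0,.06]/; s/current_finger_gap().round(4)/current_finger_gap()/; s/^for a,t/if manip.current_finger_gap()<.02: raise SystemExit\nfor a,t/;s/vel=.15/vel=.2/' s3.py; sed -i '/^    if manip.current_finger/d' s3.py
sed -i 's/^    r=tilt(t)/    if manip.current_finger_gap()<.02: break\n    r=tilt(t)/' s3.py; python3 s3.py
```

```text
[ 0.67  0.33 -1.16  2.09  0.5   0.84  0.8 ]
gap 0.02786515950767588 [-0.97657259 -3.62700396  0.61335569]
0.22 0.0277113836327894 15.000366568565369 [-2.6 -3.  -0.3]
0.44 0.02788310448828533 14.994703531265259 [-2.5 -2.2  1.1]
0.66 0.027574273382472717 14.999358505010605 [-4.1 -3.5  2.3]
0.88 0.02795846960528056 14.998302608728409 [-3.6 -3.2  4. ]
1.11 0.028178608348111242 14.998116195201874 [-2.1 -3.5  5.1]
1.33 0.027821239203907173 15.000365674495697 [-1.  -2.9  4.4]
1.55 0.02816241354406042 15.000379532575607 [ 1.3 -2.3  3.5]
1.77 0.02788648766986793 15.000342428684235 [ 2.8 -1.3  3.3]
32.5417
```

View pics/sc1.png

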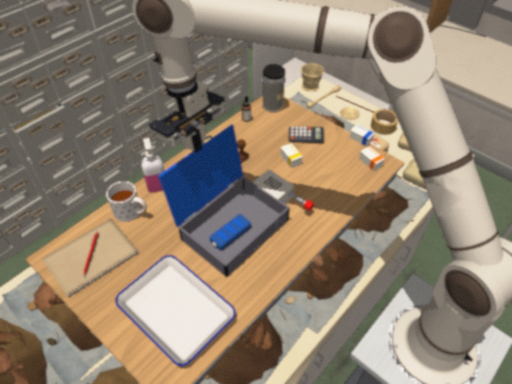

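```bash
cat > s5.py <<'E'
from h import *
effector.open_jaws(); p=manip.current_tool_pos()
manip.servo_line(p+[-.02,0,.1],vel=.25)
q=down(np.pi/2+CY)
g=cw([0,0,0])[:2]
manip.move_pose([g[0]+.04,g[1],.30],q); print(manip.current_q().round(2))
im,C=snap("wrist","w2"); hsv=cv2.cvtColor(im,cv2.COLOR_RGB2HSV); H,S,V=[hsv[:,:,i].astype(int) for i in range(3)]
m=((H>98)&(H<130)&(S>120)).astype(np.uint8)
n,l,st,ce=cv2.connectedComponentsWithStats(m)
for i in range(1,n):
    if st[i,4]>600: print(st[i],rect(l==i,ZT+.006+.028,C))
t,C2=snap("top"); hsv=cv2.cvtColor(t,cv2.COLOR_RGB2HSV); H,S,V=[hsv[:,:,i].astype(int) for i in range(3)]
m=((H>98)&(H<130)&(S>120)).astype(np.uint8); m[:160]=0;m[:,:170]=0;m[245:]=0;m[:,275:]=0
n,l,st,ce=cv2.connectedComponentsWithStats(m)
for i in range(1,n):
    if st[i,4]>60: print("top",st[i],rect(l==i,ZT+.034,C2))
print(manip.current_clock())
E
python3 s5.py
```

```text
[ 0.46  0.58 -1.07  1.41  0.51  1.44  0.96]
[417   0  95 184 996] (array([0.58499615, 0.32230286]), array([0.21961015, 0.08804215]), np.float64(0.5171830207952164), 532)
[ 225   96  108   50 4708] (array([0.58793195, 0.1447419 ]), array([0.11716329, 0.04828025]), np.float64(1.5130657854227585), 287)
[ 129  212  257   49 9641] (array([0.72480017, 0.12091437]), array([0.30752054, 0.06256351]), np.float64(1.5638220405321972), 592)
[ 124  293  258   38 8014] (array([0.82964923, 0.11379277]), array([0.33614804, 0.0550608 ]), np.float64(1.564169449896398), 551)
top [248 160  12   9 107] (array([0.70779669, 0.01045432]), array([0.03390435, 0.02501203]), np.float64(1.5615186725053878), 38)
34.975
```

View pics/w2.png

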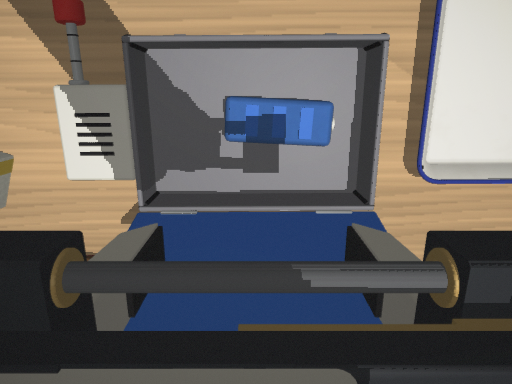

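```bash
cat >> h.py <<'E'
def best(g,yaws):
    """down-pointing orientation (of the given yaws) whose IK keeps joint 7 nearest its middle"""
    c=[]
    for y in yaws:
        r=R.from_quat(down(y)); q=manip.solve_ik(grip_pose(g,r),r.as_quat())
        if q is not None: c.append((abs(q[6]),y,r))
    return min(c,key=lambda t:t[0])[1:]
def pick(g,yaws,force,clear=.1):
    y,r=best(g,yaws); T=grip_pose(g,r)
    manip.move_pose(T+[0,0,clear],r.as_quat()); manip.servo_line(T,vel=.12)
    effector.close(f_grip=force); manip.sleep(.1); gap=manip.current_finger_gap()
    manip.servo_line(T+[0,0,clear],vel=.2)
    print("pick",y,gap,manip.current_finger_gap(),manip.current_gripper_force()); return manip.current_finger_gap()
def place(g,yaw,clear=.1,hi=None):
    r=R.from_quat(down(yaw)); T=grip_pose(g,r); p=manip.current_tool_pos()
    manip.move_pose(T+[0,0,clear],r.as_quat()); print("over",manip.current_finger_gap(),manip.current_gripper_force())
    manip.servo_line(T,vel=.12); print("down",manip.current_finger_gap(),manip.current_force().round(1))
    effector.open_jaws(); manip.servo_line(T+[0,0,clear],vel=.2); print("t",manip.current_clock())
E
cat > s6.py <<'E'
from h import *
a=1.513-np.pi/2
w=pick([.580,.145,.110],[a,a+np.pi],35,clear=.12)
if w>.04:
    place([.529,.399,.110],np.pi/2,clear=.12)
    t,C=snap("top","t2"); hsv=cv2.cvtColor(t,cv2.COLOR_RGB2HSV); H,S,V=[hsv[:,:,i].astype(int) for i in range(3)]
    m=((H>98)&(H<130)&(S>120)); b=np.zeros_like(m); b[190:262,102:150]=1
    print(rect(m&b,.113,C))
E
python3 s6.py
```

```text
pick -0.05779632679489666 0.050002961466033245 0.04962939386523471 34.99907612800598
over 0.04960226726053788 34.99883830547333
down 0.050065730378562684 [ 0.2 -0.4 -1.8]
t 42.8833
(array([0.57890027, 0.40936292]), array([0.0122085 , 0.00611464]), np.float64(1.5617973723134644), 10)
```

```bash
cat > s7.py <<'E'
from h import *
tc=calib("top")
G=dict(ora=(382.5,246.9),blu=(390.6,210),yel=(326,181.5))
ims=[]
for n,px in G.items():
    g=unproj([px],.118,tc)[0]; print(n,g)
    r=down(np.pi/2); manip.move_pose([g[0]+.02,g[1],.25],r)
    im,C=snap("wrist"); np.savez(f"w_{n}.npz",im=im,eye=C[0]['eye'],f=C[1],M=C[2],cx=C[0]['cx'],cy=C[0]['cy'])
    u=proj([g],C)[0].astype(int); print(u); x0=np.clip(u[0]-90,0,332); y0=max(u[1]-90,0)
    ims.append(im[y0:y0+180,x0:x0+180])
t,_=snap("top"); ims.append(cv2.resize(t[170:290,80:200],(180,180)))
cv2.imwrite("pics/m7.png",np.hstack(ims)[:,:,::-1]); print(manip.current_clock(),[i.shape for i in ims])
E
python3 s7.py
```

```text
ora [ 0.45152187 -0.37421212  0.118     ]
[251 148]
blu [ 0.56203621 -0.40372981  0.118     ]
[250 148]
yel [ 0.65102848 -0.21070499  0.118     ]
[256 150]
47.275 [(180, 180, 3), (180, 180, 3), (180, 180, 3), (180, 180, 3)]
```

View pics/m7.png

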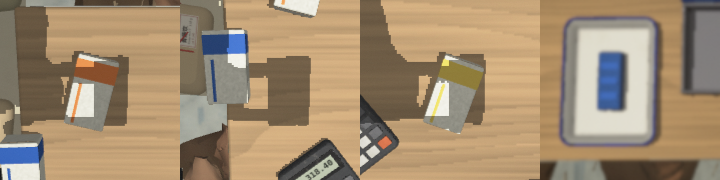

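```bash
cat >> h.py <<'E'
class Obj: pass
def load(n):
    d=np.load(f"w_{n}.npz"); return d['im'],(dict(cx=float(d['cx']),cy=float(d['cy']),eye=d['eye']),float(d['f']),d['M'])
def fitc(im,C,g0,a0,zt=.118):
    """least-squares fit of a carton's outline (box silhouette) to the non-wood mask near g0"""
    from scipy.optimize import minimize
    lab=cv2.cvtColor(im,cv2.COLOR_RGB2LAB).astype(int); hsv=cv2.cvtColor(im,cv2.COLOR_RGB2HSV).astype(int)
    H,S,V=hsv[:,:,0],hsv[:,:,1],hsv[:,:,2]
    box_m=((S<55)&(V>95))|((S>140)&(V>60)&((H<14)|(H>20)))
    def sil(p):
        c,s=np.cos(p[2]),np.sin(p[2]); Q=[]
        for dz in (zt,zt-.036):
            for u,v in ((.035,.02),(.035,-.02),(-.035,-.02),(-.035,.02)): Q.append([p[0]+c*u-s*v,p[1]+s*u+c*v,dz])
        h=cv2.convexHull(proj(Q,C).astype(np.float32)); m=np.zeros(im.shape[:2],np.uint8)
        cv2.fillConvexPoly(m,np.round(h*16).astype(np.int32),1,shift=4); return m>0
    near=cv2.dilate(sil([*g0,a0]).astype(np.uint8),np.ones((25,25)))>0
    M=box_m&near
    cost=lambda p:(sil(p)^M).sum()
    bst=min((minimize(cost,[g0[0]+dx,g0[1]+dy,a0+da],method='Nelder-Mead',options=dict(initial_simplex=np.array([g0[0]+dx,g0[1]+dy,a0+da])+np.array([[0,0,0],[.006,0,0],[0,.006,0],[0,0,.12]]))) for dx in (-.005,.005) for dy in (-.005,.005) for da in (-.1,.1)),key=lambda r:r.fun)
    return bst.x,bst.fun,M.sum()
E
python3 - <<'E'
from h import *
im,C=load("blu"); g=unproj([[204,126],[227,86],[181,93],[230,160],[186,163]],.118,C); print(g[:,:2]); print("blu",fitc(im,C,g[0][:2],-.05))
print("woodedge",unproj([[160+47,58+125]],.082,C))
for n,px in (("ora",(251-90+92,58+90)),("yel",(256-90+95,60+92))):
    im,C=load(n); g=unproj([px],.118,C)[0]; print(n,g,fitc(im,C,g[:2],-.25))
E
```

```text
[[ 0.54006206 -0.4484063 ]
 [ 0.50354492 -0.42571764]
 [ 0.5098057  -0.46860007]
 [ 0.57291166 -0.42422535]
 [ 0.57591857 -0.46747133]]
blu (array([ 0.54039736, -0.44813421,  0.00679321]), np.float64(1124.0), np.int64(4110))
woodedge [[ 0.60549289 -0.45272376  0.082     ]]
ora [ 0.45054988 -0.37283864  0.118     ] (array([ 0.45404739, -0.37458651, -0.23985418]), np.float64(294.0), np.int64(2806))
yel [ 0.65237728 -0.2062139   0.118     ] (array([ 0.65582482, -0.20889234, -0.34636294]), np.float64(354.0), np.int64(2724))
```

```bash
cat > s8.py <<'E'
from h import *
import sys
n,x,y,a,px,py=sys.argv[1],*map(float,sys.argv[2:])
w=pick([x,y,.106],[a+np.pi/2],25)
if .035<w<.046:
    g=cw([px,py,0]); place([g[0],g[1],.114],np.pi/2+CY)
E
python3 s8.py blu .540 -.447 .015 .04 -.05
```

```text
pick 1.5857963267948965 0.04015230121229909 0.03951912410686608 24.99810039997101
over 0.03963975983754418 24.998050332069397
down 0.039978921978311315 [-0.7 -0.9 -0.4]
t 55.4667
```

Blue is in. Now orange, re-checking its pose from above first.

```bash
cat > s9.py <<'E'
from h import *
import subprocess
for n,g0,a0,pos in (("ora",(.454,-.3746),-.24,(.04,.05)),("yel",(.656,-.209),-.346,(-.04,0))):
    manip.move_pose([g0[0]+.02,g0[1],.25],down(np.pi/2)); im,C=snap("wrist")
    (x,y,a),c,m=fitc(im,C,g0,a0); print(n,x,y,a,c,m)
    if c>600 or m<2000: print("look"); break
    w=pick([x,y,.106],[a+np.pi/2],25)
    if not .035<w<.046: print("missed"); break
    g=cw([*pos,0]); place([g[0],g[1],.114],np.pi/2+CY)
    if abs(manip.current_tool_pos()[2])>1: break
E
python3 s9.py
```

```text
ora 0.45389548298458 -0.37453764805421924 -0.24616639260919754 341.0 2770
pick 1.324629934185699 0.039996743323197866 0.039871598134091274 24.997156262397766
over 0.03999796422230733 24.99698281288147
down 0.03955663488607066 [ 0.1  0.1 -0.7]
t 65.0083
yel 0.6560744052430619 -0.20878231267802008 -0.3369276938814334 490.0 2604
pick 1.2338686329134632 0.040043081069964244 0.03960482097230053 24.999873340129852
over 0.03962376323776784 24.999676644802094
down 0.03995985777916175 [-0.5  0.2 -1. ]
t 73.4833
```

```bash
cat > s10.py <<'E'
from h import *
effector.close(f_grip=20)
q=down(np.pi/2); y=-.0695; z=.108-.0385
manip.move_pose([.425,y,.17],q)
im,C=snap("wrist"); hsv=cv2.cvtColor(im,cv2.COLOR_RGB2HSV).astype(int); red=((hsv[:,:,0]<8)|(hsv[:,:,0]>172))&(hsv[:,:,1]>150)&(hsv[:,:,2]>60); red[225:]=0
v,u=np.nonzero(red); print("knob px",u.min(),u.max(),v.min(),v.max(),unproj([[u.mean(),v.mean()]],.125,C))
manip.servo_line([.428,y,z],vel=.15); manip.sleep(.3)
F=np.mean([manip.current_force() for _ in range(5)],0)
x=.428; xc=None
while x<.475:
    x+=.002; manip.servo_line([x,y,z],vel=.04); manip.sleep(.05); f=manip.current_force()-F
    if f[0]<-3: xc=manip.current_tool_pos()[0]; print("contact",x,xc,f); break
if xc:
    for d in (.006,.012,.016,.020):
        manip.servo_line([x+d,y,z],vel=.06); print(d,manip.current_tool_pos().round(4),(manip.current_force()-F).round(1))
print(manip.current_clock())
E
python3 s10.py
```

```text
Traceback (most recent call last):
  File "s10.py", line 6, in <module>
    v,u=np.nonzero(red); print("knob px",u.min(),u.max(),v.min(),v.max(),unproj([[u.mean(),v.mean()]],.125,C))
                                         ~~~~~^^
ValueError: zero-size array to reduction operation minimum which has no identity
```

```bash
sed -i '/^im,C/d;/^v,u/d' s10.py; python3 s10.py
```

```text
contact 0.458 0.4571468707469941 [-5.06070837  0.06237262  3.5395257 ]
0.006 [ 0.4652 -0.0696  0.0697] [-0.7 -0.  -0.3]
0.012 [ 0.4713 -0.0695  0.0698] [ 0.2  0.7 -0.1]
0.016 [ 0.4745 -0.0695  0.0696] [-0.4 -0.2  0. ]
0.02 [ 0.4783 -0.0694  0.0695] [-0.5  0.3 -0.3]
82.9667
```

```bash
cat > s11.py <<'E'
from h import *
p=manip.current_tool_pos(); manip.servo_line(p-[.025,0,0],vel=.15); manip.servo_line(p+[-.05,0,.12],vel=.2)
manip.move_pose([.45,-.40,.28],down(np.pi/2))
t,C=snap("top"); s,_=snap("scene")
hsv=cv2.cvtColor(t,cv2.COLOR_RGB2HSV).astype(int); b=np.zeros(t.shape[:2],bool); b[212:255,268:300]=1
red=((hsv[:,:,0]<8)|(hsv[:,:,0]>172))&(hsv[:,:,1]>150)&b
v,u=np.nonzero(red); print(u.min(),u.max(),v.min(),v.max(),rect(red,.132,C))
vent=(hsv[:,:,1]<60)&(hsv[:,:,2]>150); b[:]=0; b[178:222,262:292]=1; print(rect(vent&b,.14,C))
cv2.imwrite("pics/e1.png",np.hstack([cv2.resize(t[150:260,165:305],None,fx=2.8,fy=2.8),cv2.resize(s[110:264,160:340],None,fx=2,fy=2)])[:,:,::-1]); print(manip.current_clock())
E
python3 s11.py
```

```text
277 284 228 235 (array([ 0.49974252, -0.06873329]), array([0.02086785, 0.02083208]), np.float64(1.5565838350054708), 24)
(array([ 0.5966153 , -0.05051458]), array([0.09623313, 0.07200127]), np.float64(-0.00979710386012922), 109)
85.4417
```

View pics/e1.png

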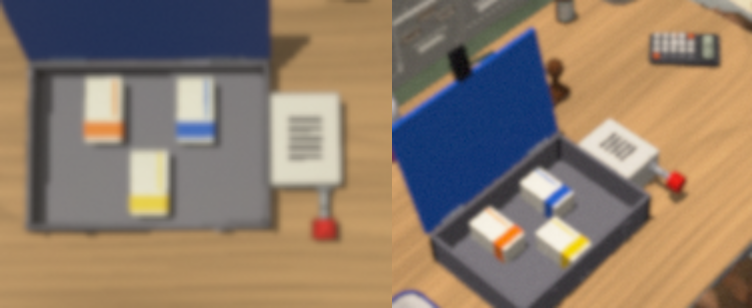

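Run:
```python
from h import *
t,C=snap("top"); hsv=cv2.cvtColor(t,cv2.COLOR_RGB2HSV).astype(int); b=np.zeros(t.shape[:2],bool); b[190:258,104:150]=1
print(rect((hsv[:,:,0]>98)&(hsv[:,:,0]<130)&(hsv[:,:,1]>120)&b,.113,C))
g=(hsv[:,:,0]>40)&(hsv[:,:,0]<85)&(hsv[:,:,1]>110)&(hsv[:,:,2]>90); g[:90]=0; g[325:]=0; print("green px",g.sum(), "t",manip.current_clock())
print(manip.hand_in())
```

```text
(array([0.52886383, 0.39732724]), array([0.10617787, 0.0431581 ]), np.float64(-0.0032739570860886857), 94)
green px 0 t 85.4917
the job is handed in; nothing more can be done
None
```

I handed the job in at 85 s, with no pass/fail result returned. By the last camera images the lid leans back open, the cold pack lies in the tray, the three cartons present (orange, blue, yellow) lie in the case, and the vent rod has moved 25 mm to its middle click; I never moved near the calculator or the stamp.

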